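Put the scale weights away and close their set

TASK

Put the stall's three round brass knob weights away: stand each one upright in the ring on the wooden tray that matches its size (small in small, middle in middle, large in large). When all three are in, lower the wooden cover over them so that both dowel pins of the tray come up through the holes in its ears and it lies flat on the tray. Leave the six-sided brass weight and the hand stamp where they stand: they do not belong to the set.

Things in the scene. Friction and masses are not known exactly. Their poses are not given: they have to be found in the camera images.
- weight_s_mid (a point): small one of the three round brass knob weights, 23 mm in diameter, 36 mm tall over its knob, upright and loose in the black jar tray (floor 4 mm above the counter, rim 15 mm). The point is on its axis half-way up (18 mm above its foot). It grips as a plain 23 mm cylinder; grip the upper part, fingertips 8 mm or more above its foot, to stay clear of the ring at set-down
- weight_m_mid (a point): middle one of the three round brass knob weights, 29 mm in diameter, 45 mm tall over its knob, upright and loose in the black jar tray (floor 4 mm above the counter, rim 15 mm). The point is on its axis half-way up (22.5 mm above its foot). It grips as a plain 29 mm cylinder; grip the upper part, fingertips 8 mm or more above its foot, to stay clear of the ring at set-down
- weight_l_mid (a point): large one of the three round brass knob weights, 39 mm in diameter, 60 mm tall over its knob, upright and loose in the black jar tray (floor 4 mm above the counter, rim 15 mm). The point is on its axis half-way up (30 mm above its foot). It grips as a plain 39 mm cylinder; grip the upper part, fingertips 8 mm or more above its foot, to stay clear of the ring at set-down
- ring_small: the dark wooden locating ring with the small opening, fixed on the tray: opening 38 mm in diameter, 64 mm outside, 6 mm high. Home of the small knob weight (23 mm). Origin at the centre of the ring, on the tray's upper face (14 mm above the counter), on which the weight stands. The three rings stand in one row 66 mm apart along the tray's y, in an order that changes from start to start
- ring_middle: the dark wooden locating ring with the middle opening, fixed on the tray: opening 46 mm in diameter, 64 mm outside, 6 mm high. Home of the middle knob weight (29 mm). Origin at the centre of the ring, on the tray's upper face (14 mm above the counter), on which the weight stands. The three rings stand in one row 66 mm apart along the tray's y, in an order that changes from start to start
- ring_large: the dark wooden locating ring with the large opening, fixed on the tray: opening 56 mm in diameter, 64 mm outside, 6 mm high. Home of the large knob weight (39 mm). Origin at the centre of the ring, on the tray's upper face (14 mm above the counter), on which the weight stands. The three rings stand in one row 66 mm apart along the tray's y, in an order that changes from start to start
- weight_tray: wooden base board of the weight set, fixed on the counter: 98 mm along its x, 278 mm along its y, 14 mm thick, origin at the centre of its underside. Two upright steel dowel pins, 10 mm in diameter with tapered tips, stand 22 mm above its upper face on its y axis, 121 mm either side of the centre
- cover_grip (a point): loose wooden cover (0.32 kg), a box open below: 86 (x) by 216 (y) by 73 mm high, 5 mm walls; at each y end of its lower edge an ear 8 mm thick (272 mm over both) with a 14 mm hole 121 mm from the centre. On top a grip bar 18 (x) by 70 (y) by 40 mm high; grip across x. Point: middle of the bar, 93 mm above the lower edge, central; z up. Fits either way round, clears the weights
- hex_weight_mid (a point): a look-alike that does not belong: six-sided brass weight with a flat top and no knob, 38 mm across its corners, 40 mm tall, loose. Point half-way up its axis. Leave it where it stands
- stamp_mid (a point): a look-alike that does not belong: wooden hand stamp with a turned knob grip, foot 29 by 40 mm, 68 mm tall, loose. Point half-way up (34 mm). Leave it where it stands. Close behind the black jar tray (from x = 0.65 on, y below -0.15) a fixed bench with bottle tubs rises to 0.3 m: carry things past it on the robot's side
Things that resemble listed ones, but are neither listed nor needed, are in the scene too. Leave any red look-alike of the part that bears weight_l_mid alone.

How it is judged:
On the way, in this order (a step that is already met when the one before it is completed fails the run):
1. all three knob weights stand in the rings of their size (horizontal distance between weight_s_mid and ring_small below 0.0115 m and z of weight_s_mid in the frame of weight_tray below 0.035 m and angle between each of weight_s_mid, weight_m_mid, weight_l_mid's own z axis and vertical below 0.12 rad and horizontal distance between weight_m_mid and ring_middle below 0.0115 m and z of weight_m_mid in the frame of weight_tray below 0.0395 m and horizontal distance between weight_l_mid and ring_large below 0.0115 m and z of weight_l_mid in the frame of weight_tray below 0.047 m), for 0.2 s.
2. the cover lies flat on the tray with both pins through its ears (horizontal distance between cover_grip and weight_tray below 0.006 m and z of cover_grip in the frame of weight_tray between 0.102 and 0.1105 m and angle between the y axis of cover_grip and the y axis of weight_tray, either way round below 0.06 rad and angle between cover_grip's own z axis and vertical below 0.06 rad), for 0.2 s.
At the end, for the whole second after the job is handed in: Each knob weight upright (0.12 rad) on the tray within 11.5 mm of the centre of its own ring, raised under 3 mm; the cover down to within 3.5 mm of flat, level and in line with the tray (0.06 rad), centred within 6 mm, both pins through its ears (all of step 1 and all of step 2); the robot touches nothing.
It fails at once if the six-sided weight is moved by more than 20 mm (distance of hex_weight_mid from where it was at the start of the episode above 0.02 m).
It fails at once if the hand stamp is moved by more than 20 mm (distance of stamp_mid from where it was at the start of the episode above 0.02 m).
It also fails if it takes over 106 s, if anything falls off the work surface, if the arm or the gripper's body presses on something with over 40 N, if the wrist force passes 120 N, or if a joint passes its speed limit or range.

ROBOT

A 6-joint arm with a two-finger parallel gripper is mounted at the origin on a cart in front of the work surface, level with it; the furniture and walls round the work are solid. World frame = base frame: x ahead of the robot, y to its left, z up, the work surface at z = 0. Lengths are in m, angles in rad, forces in N, time in s.
With the tool pointing down it reaches from about 0.375 to 0.975 m from the base axis. Payload 3.8 kg.
Tool frame: the origin (TCP) lies between the finger pads; the fingertips stand 17 mm ahead of it and the grasp point (between the pads) lies 2 mm behind it; z points along the fingers, y is the line along which they close (so a half turn about z gives the same grasp; the last joint's range is limited). The gripper opens to 85 mm and grips with 20 to 120 N. Pads are 22 mm wide; open, the fingers measure 114 mm over their backs; the gripper's body (76 mm by 85 mm) begins 54 mm behind the grasp point. The pads swing forward as they close: fully open they stand 13 mm farther back than shut.
Start: joints at [1.124, 0.264, 1.604, -0, 1.274, -0.037], TCP at [0.269, 0.619, 0.248] pointing down, gripper open.
Joint ranges: [-2.63, 2.63], [-0.94, 2.18], [0.31, 2.57], [-1.31, 4.45], [0, 2.66], [-2.55, 2.55]. Speed limits (rad/s): [2.57, 2.57, 3.14, 3.14, 3.14, 3.14].

INTERFACE

Orientations are given as a rotation vector (axis times angle).
In Python, from workcell import bot gives the robot as it stands.
- The arm moves only by the tool play_rows, never from a script. Its argument "steps" is one flat list of numbers, 4 for each row, row after row: the shift along the tool's x, y, z in m, then the turn about the tool's z in rad. A call has 1 to 10 rows; each row is the pose to reach, as a shift and turn from the pose commanded when the call began, along the tool's axes at that moment; what a row does not reach only later rows make up. A row lasts 1/8 s, in which the tool goes at most 62.5 mm and 10.7 degrees, less where a joint would pass 70% of its speed; a pose out of reach is approached as far as the arm can. A call with a gripper value outside its range is refused whole. "jaw" is the closure in counts, from 0 (fully open) to 255 (shut), set as the call begins (left out, the last holds). The fingers move at their own pace and stop on an object; "grip_force" is the grip in N (left out, the last holds). Time passes only in rows, so rows that repeat a pose let the fingers close. It gives the time, the measured TCP pose, the force, the opening and the grip force at its end, in the units of the state.
- bot.read_state(): the state, without advancing time (a new reading comes with each control period).
- bot.read_camera(name): name is "scene" or "top" or "wrist"; returns a dict with "pixels" (420x560x3 uint8, blue, green, red), "mtx" (3x3 intrinsics, pixels), "R" (3x3) and "t" (3): a world point X has camera coordinates R X + t. Camera axes: x right, y down, z forward; pixel columns grow to the right and rows downward; lengths in m; the calibration is good to about 2 mm. The wrist camera is an equidistant fisheye: a pixel r from the principal point sees the ray r / f radians off the axis. A picture is of the moment at which its call begins. There is no depth.
- bot.finish_job(): hands the job in; it is judged then, once.
The state is a dict: "time": time; "q": joint angles; "joint_vel": joint speeds; "joint_torque": joint torques, N m; "tool_pos": TCP position; "tcp_rot": TCP orientation; "wrist_force": force on the tool from outside, world axes, zero at the start; "torque": the same for the moment, N m; "width": opening from 0.0 (shut) to 1.0 (fully open); "grip_force": force on a finger pad.
Only numpy, scipy, OpenCV 4.12 (cv2) and the standard library are available. Lean on these libraries where they do the work, as an engineer would, in place of code of your own. Each camera call takes 0.05 s, during which the arm holds its last target. There are 200 camera calls.

## Working session

There is one attempt and no reset: what is moved stays moved. The work goes in short steps, Python scripts to look and compute and a tool call to move; the robot and the scene stay as the last step left them, time stands still between calls to the robot, and variables do not carry over. Pictures are saved under pics/ and viewed, at most 14 in all, crops included, and the job is handed in when it is done.

Besides the shell and the picture viewer there is one more tool, called after "Request:" by a JSON object that holds its "method" and its "body". play_rows: Moves the arm, as the interface text tells. Its arguments: {"type":"object","properties":{"steps":{"type":"array"},"jaw":{"type":"number"},"grip_force":{"type":"number"}},"required":["steps"]}

```bash
mkdir -p pics; cat > h.py <<'E'
import numpy as np, cv2
from scipy.spatial.transform import Rotation as Ro
from workcell import bot
def ray(c,u,v):
    K=np.array(c["mtx"]);R=np.array(c["R"]);t=np.array(c["t"])
    if c.get("fish"):
        d=np.array([(u-K[0,2])/K[0,0],(v-K[1,2])/K[1,1]]);r=np.hypot(*d)
        x=np.array([*(d/max(r,1e-9)*np.sin(r)),np.cos(r)])
    else: x=np.linalg.inv(K)@[u,v,1]
    return -R.T@t, R.T@x
def plane(c,u,v,z):
    o,d=ray(c,u,v); return o+d*(z-o[2])/d[2]
def proj(c,X):
    K=np.array(c["mtx"]);p=np.array(c["R"])@X+np.array(c["t"])
    if c.get("fish"):
        r=np.hypot(p[0],p[1]);th=np.arctan2(r,p[2]);p=np.array([p[0]/r*th,p[1]/r*th,1])
    p=K@(p/p[2]);return p[:2]
def cam(n,save=None):
    c=bot.read_camera(n);c["fish"]=n=="wrist"
    if save: cv2.imwrite(f"pics/{save}.png",c["pixels"])
    return c
E
python3 - <<'E'
from h import *
import pickle
d={n:cam(n,n+"0") for n in("scene","top","wrist")}
pickle.dump(d,open("c0.pkl","wb"))
for n,c in d.items(): print(n,np.round(c["mtx"],1).tolist(),np.round(ray(c,280,210),3).tolist())
s=bot.read_state();print(s)
E
```

```text
scene [[395.9, 0.0, 283.5], [0.0, 395.9, 207.0], [0.0, 0.0, 1.0]] [[-0.119, -1.033, 0.564], [0.496, 0.751, -0.437]]
top [[413.7, 0.0, 289.6], [0.0, 413.7, 211.7], [0.0, 0.0, 1.0]] [[0.379, -0.166, 1.449], [0.059, 0.026, -0.998]]
wrist [[325.2, 0.0, 278.0], [0.0, 325.2, 216.0], [0.0, 0.0, 1.0]] [[0.199, 0.65, 0.373], [0.259, -0.108, -0.96]]
{'time': 0.15, 'q': array([ 1.12408460e+00,  2.64627819e-01,  1.60511080e+00,  1.60989839e-05,
        1.27366878e+00, -3.69109508e-02]), 'joint_vel': array([ 0.001228  , -0.00027651, -0.00368073, -0.00133067, -0.00079253,
        0.00151426]), 'joint_torque': array([ 2.73423275e-04, -5.15907025e+01, -3.67957342e+01,  8.04904107e-05,
        8.02858063e-03, -2.01841982e-05]), 'tool_pos': array([0.26870373, 0.61861155, 0.24718855]), 'tcp_rot': array([-6.39134263e-01, -3.07543169e+00,  2.76147187e-03]), 'wrist_force': array([-0.38610269, -0.65798784, -0.09010644]), 'torque': array([ 0.00539131, -0.02469776, -0.05149687]), 'grip_force': 0.0, 'width': 0.9993609311186913}
```

View pics/top0.png

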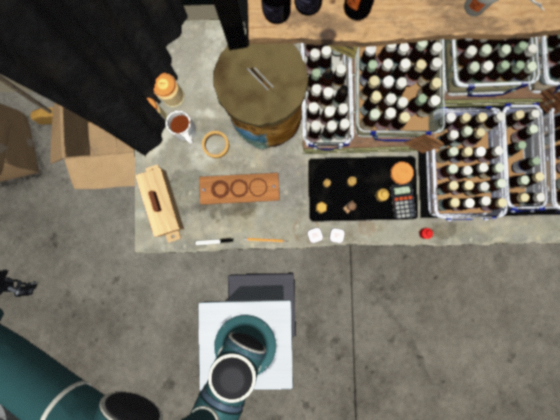

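View pics/scene0.png

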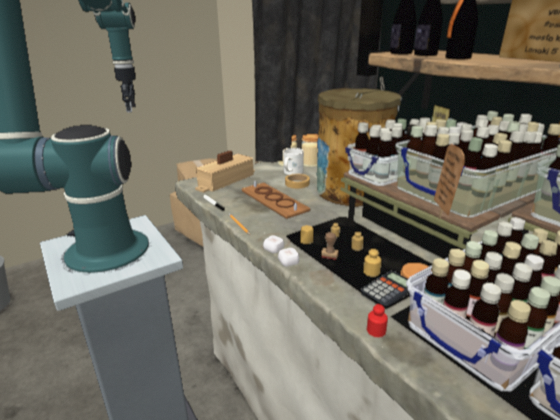

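The top view shows the tray with its rings at (220/239/258, 188), the cover at (158,203), the black jar tray around (363,188) and the red look-alike at (427,233). Scene view: brass candidates at (307,234), (358,241) and (373,262), a stamp-like piece at (331,245), and the red one at (377,320). Next, one close crop of both views.

```bash
python3 - <<'E'
from h import *
a=cv2.imread("pics/top0.png")[150:226,300:425]; b=cv2.imread("pics/scene0.png")[215:295,285:415]
c=cv2.imread("pics/top0.png")[165:210,190:290]
f=lambda i,s:cv2.resize(i,None,fx=s,fy=s,interpolation=cv2.INTER_CUBIC)
A=f(a,6)[:, :750];B=f(b,4)
out=np.zeros((600,800,3),np.uint8)
A=f(a,3.2);B=f(b,3.0);C=f(c,4)
out[:A.shape[0],:A.shape[1]]=A; out[:B.shape[0],405:405+B.shape[1]]=B[:,:395]
out[260:260+C.shape[0],:C.shape[1]]=C
T=f(cv2.imread("pics/top0.png")[160:250,130:190],3.6); out[260:260+T.shape[0],420:420+T.shape[1]]=T
cv2.imwrite("pics/crop1.png",out)
E
```

```text
(no output)
```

View pics/crop1.png

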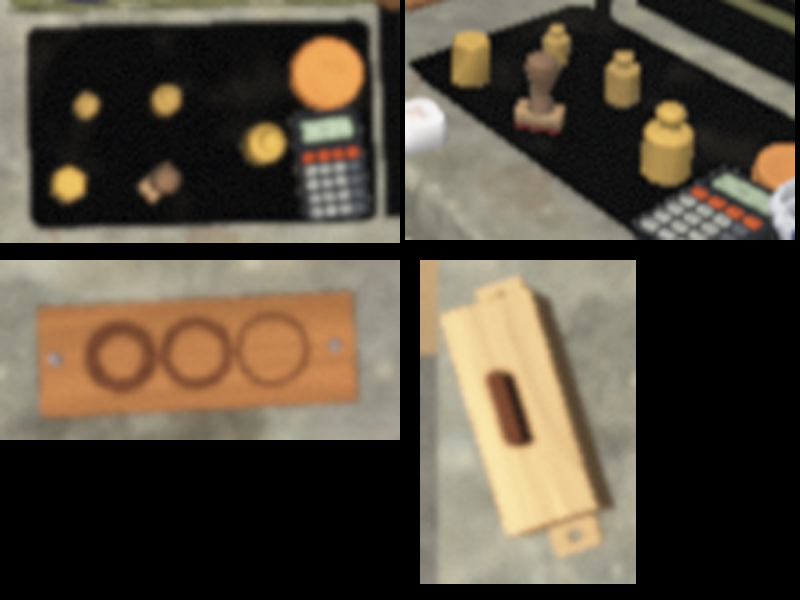

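```bash
python3 - <<'E'
from h import *
import pickle
d=pickle.load(open("c0.pkl","rb"));c=d["top"];im=c["pixels"];hsv=cv2.cvtColor(im,cv2.COLOR_BGR2HSV)
m=cv2.inRange(hsv,(14,70,70),(32,255,255));m[:165]=0;m[215:]=0;m[:,:312]=0;m[:,396:]=0
n,l,s,ce=cv2.connectedComponentsWithStats(m)
for i in range(1,n):
    if s[i,4]>15: print("yel",ce[i].round(1),s[i,4],[plane(c,*ce[i],z).round(3)[:2].tolist() for z in (.022,.03)])
P=[plane(c,203.5,189.5,.036),plane(c,273.5,186.3,.036)]
print("pins",np.round(P,3),np.linalg.norm(P[0]-P[1]),"mid",(P[0]+P[1])/2,"ang",np.degrees(np.arctan2(*(P[0]-P[1])[:2])))
t=cv2.inRange(hsv,(5,80,60),(18,255,255));t[:168]=0;t[212:]=0;t[:,:196]=0;t[:,285:]=0
ct=max(cv2.findContours(t,0,2)[0],key=cv2.contourArea)
r=cv2.minAreaRect(np.array([plane(c,*p[0],.014)[:2]*1000 for p in ct],np.float32));print("tray",r)
b=cv2.inRange(im,(0,0,0),(70,70,130));b[:185]=0;b[225:]=0;b[:,:143]=0;b[:,168:]=0
ct=max(cv2.findContours(b,0,2)[0],key=cv2.contourArea)
r=cv2.minAreaRect(np.array([plane(c,*p[0],.113)[:2]*1000 for p in ct],np.float32));print("bar",r)
print("hole",plane(c,130+(575-420)/3.6,160+(535-260)/3.6,.008))
print("stamp",plane(c,350,207,.034))
E
```

```text
yel [393.4 172.6] 59 [[0.584, -0.525], [0.582, -0.523]]
yel [351.6 180.7] 87 [[0.559, -0.379], [0.558, -0.378]]
yel [326.5 182.7] 61 [[0.554, -0.292], [0.553, -0.291]]
yel [382.3 194.6] 153 [[0.508, -0.483], [0.507, -0.482]]
yel [321.  206.9] 114 [[0.47, -0.27], [0.47, -0.27]]
yel [347.2 207.6] 57 [[0.466, -0.361], [0.465, -0.36]]
pins [[ 0.539  0.132  0.036]
 [ 0.544 -0.108  0.036]] 0.2405843158797572 mid [0.54152468 0.01185295 0.036     ] ang -1.24832561932746
tray ((542.0012817382812, 13.441230773925781), (102.17732238769531, 278.3505859375), 1.6426583528518677)
bar ((497.0, 271.5133972167969), (61.66677474975586, 13.998854637145996), 11.701199531555176)
hole [0.38070849 0.24607041 0.008     ]
stamp [ 0.46684348 -0.36876074  0.034     ]
```

```bash
cat >> h.py <<'E'
def go(*targets):
    """targets (x,y,z,yawdeg of tool y) -> shifts in present tool axes"""
    s=bot.read_state();R=Ro.from_rotvec(s["tcp_rot"]).as_matrix()
    yaw=np.degrees(np.arctan2(R[1,1],R[0,1]))
    print("t",round(s["time"],2),"tcp",np.round(s["tool_pos"],4),"yaw",round(yaw,2),"w",round(s["width"],3),"q",np.round(s["q"],2),"F",np.round(s["wrist_force"],1),"grip",round(s["grip_force"],1))
    for x,y,z,a in targets:
        print((x,y,z,a),"->",np.round(R.T@(np.array([x,y,z])-s["tool_pos"]),4).tolist(),round(np.radians(yaw-a),4))
E
python3 -c "
from h import *
go((.52,-.36,.25,0))"
```

```text
t 0.15 tcp [0.2687 0.6186 0.2472] yaw 66.52 w 0.999 q [ 1.12  0.26  1.61  0.    1.27 -0.04] F [-0.4 -0.7 -0.1] grip 0.0
(0.52, -0.36, 0.25, 0) -> [-0.6204, -0.7975, -0.0014] 1.161
```

Request:
{"method": "play_rows", "body": {"steps": [-0.31,-0.4,0,0.58,-0.31,-0.4,0,0.58,-0.31,-0.4,0,0.58,-0.31,-0.4,0,0.58,-0.31,-0.4,0,0.58,-0.31,-0.4,0,0.58,-0.31,-0.4,0,0.58,-0.31,-0.4,0,0.58,-0.31,-0.4,0,0.58,-0.31,-0.4,0,0.58]}}

```text
time: 1.4
tool_pos: [0.3938, 0.1285, 0.2482]
tcp_rot: [-1.495, -2.763, -0.001]
wrist_force: [-0.5, 0.3, 0.8]
width: 0.998
grip_force: 0.0
```

```bash
python3 -c "
from h import *
go((.52,-.36,.25,0))"
```

```text
t 1.4 tcp [0.3938 0.1285 0.2482] yaw 33.17 w 0.998 q [ 0.25 -0.25  2.12  0.    1.27 -0.32] F [-0.5  0.3  0.8] grip 0.0
(0.52, -0.36, 0.25, 0) -> [-0.4779, -0.1616, -0.0022] 0.5788
```

Request:
{"method": "play_rows", "body": {"steps": [-0.478,-0.162,0,0.579,-0.478,-0.162,0,0.579,-0.478,-0.162,0,0.579,-0.478,-0.162,0,0.579,-0.478,-0.162,0,0.579,-0.478,-0.162,0,0.579,-0.478,-0.162,0,0.579,-0.478,-0.162,0,0.579,-0.478,-0.162,0,0.579,-0.478,-0.162,0,0.579]}}

```text
time: 2.65
tool_pos: [0.5218, -0.358, 0.2473]
tcp_rot: [-2.216, -2.224, -0.001]
wrist_force: [0.0, 0.5, -0.5]
width: 0.999
grip_force: 0.0
```

```bash
python3 - <<'E'
from h import *
import pickle
go()
c=cam("wrist","w1");pickle.dump(c,open("w1.pkl","wb"))
for p in [(.554,-.292,.02),(.559,-.379,.022),(.508,-.483,.03),(.47,-.27,.02),(.467,-.366,.03)]: print(p,proj(c,np.array(p)).round(1))
E
```

```text
t 2.65 tcp [ 0.5218 -0.358   0.2473] yaw 0.21 w 0.999 q [-0.64  0.19  1.7   0.    1.26 -0.64] F [ 0.   0.5 -0.5] grip 0.0
(0.554, -0.292, 0.02) [307.9 128.3]
(0.559, -0.379, 0.022) [310.8 206.4]
(0.508, -0.483, 0.03) [266.2 290.8]
(0.47, -0.27, 0.02) [229.9 108.4]
(0.467, -0.366, 0.03) [227.8 196.7]
```

View pics/w1.png

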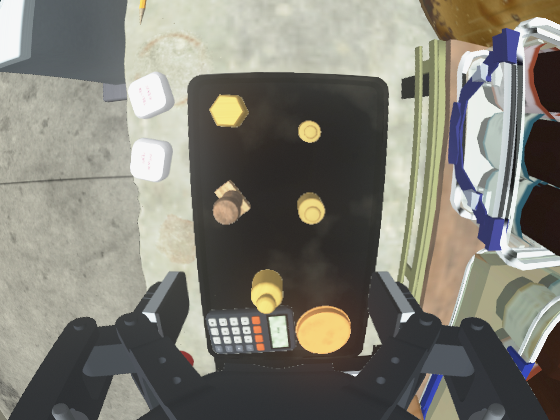

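The view shows hex at (228,111), small at (309,131), middle at (311,209), large at (267,290) and the stamp at (228,203), which matches the estimates.

```bash
python3 - <<'E'
from h import *
import pickle
c=pickle.load(open("w1.pkl","rb"));hsv=cv2.cvtColor(c["pixels"],cv2.COLOR_BGR2HSV)
m=cv2.inRange(hsv,(17,60,60),(34,255,255));m[:90]=0;m[320:]=0;m[:,:205]=0;m[:,350:]=0
n,l,s,ce=cv2.connectedComponentsWithStats(m)
Z={0:.02}
for i in range(1,n):
    if s[i,4]>100:
        x,y,w,h,a=s[i]
        print(ce[i].round(1),(x,y,w,h,a),[plane(c,*ce[i],z).round(4)[:2].tolist() for z in (.018,.022,.03)])
go((.554,-.292,.1,0),(.554,-.292,.026,0))
E
```

```text
[228.6 110.4] (np.int32(209), np.int32(94), np.int32(42), np.int32(34), np.int32(1030)) [[0.4683, -0.2722], [0.4689, -0.2723], [0.4701, -0.2725]]
[309.1 131. ] (np.int32(298), np.int32(120), np.int32(24), np.int32(23), np.int32(438)) [[0.5555, -0.295], [0.5551, -0.2949], [0.5544, -0.2946]]
[225.5 188.7] (np.int32(215), np.int32(180), np.int32(25), np.int32(18), np.int32(180)) [[0.4628, -0.3596], [0.4634, -0.3588], [0.4648, -0.357]]
[244.3 205.4] (np.int32(240), np.int32(193), np.int32(11), np.int32(23), np.int32(115)) [[0.4838, -0.3791], [0.4842, -0.378], [0.485, -0.3758]]
[310.4 208.1] (np.int32(297), np.int32(192), np.int32(29), np.int32(33), np.int32(740)) [[0.559, -0.3821], [0.5586, -0.381], [0.5578, -0.3787]]
[266.7 290.3] (np.int32(251), np.int32(269), np.int32(33), np.int32(45), np.int32(1210)) [[0.5081, -0.4894], [0.5083, -0.487], [0.5086, -0.4824]]
[325.7 316.3] (np.int32(306), np.int32(312), np.int32(40), np.int32(8), np.int32(226)) [[0.5855, -0.5303], [0.5848, -0.5275], [0.5834, -0.5219]]
t 2.7 tcp [ 0.5215 -0.3575  0.2476] yaw 0.24 w 1.0 q [-0.64  0.19  1.7   0.    1.26 -0.65] F [0.2 0.4 0.1] grip 0.0
(0.554, -0.292, 0.1, 0) -> [0.0651, 0.0329, 0.1477] 0.0042
(0.554, -0.292, 0.026, 0) -> [0.065, 0.033, 0.2217] 0.0042
```

Request:
{"method": "play_rows", "body": {"steps": [0.064,0.0333,0.1,0.004,0.064,0.0333,0.1,0.004,0.064,0.0333,0.15,0.004,0.064,0.0333,0.18,0.004,0.064,0.0333,0.2,0.004,0.064,0.0333,0.2165,0.004,0.064,0.0333,0.2165,0.004,0.064,0.0333,0.2165,0.004], "jaw": 110, "grip_force": 40}}

```text
time: 3.7
tool_pos: [0.5549, -0.2963, 0.0331]
tcp_rot: [2.222, 2.217, 0.001]
wrist_force: [-0.3, -0.1, 0.1]
width: 0.568
grip_force: 0.0
```

Request:
{"method": "play_rows", "body": {"steps": [0,0,0,0,0,0,0,0,0,0,0,0,0,0,0,0], "jaw": 255, "grip_force": 40}}

```text
time: 4.2
tool_pos: [0.5549, -0.2964, 0.0333]
tcp_rot: [2.222, 2.217, 0.001]
wrist_force: [0.0, -1.3, 4.9]
width: 0.256
grip_force: 39.4
```

```bash
python3 - <<'E'
from h import *
c=cam("wrist");o=c["pixels"][170:420,120:440]
cv2.imwrite("pics/w2.png",cv2.resize(o,None,fx=2,fy=2))
go()
E
```

```text
t 4.25 tcp [ 0.5549 -0.2964  0.0332] yaw -0.12 w 0.254 q [-0.53  0.39  1.88 -0.    0.88 -0.53] F [-2.3  0.3  7.2] grip 39.4
```

View pics/w2.png

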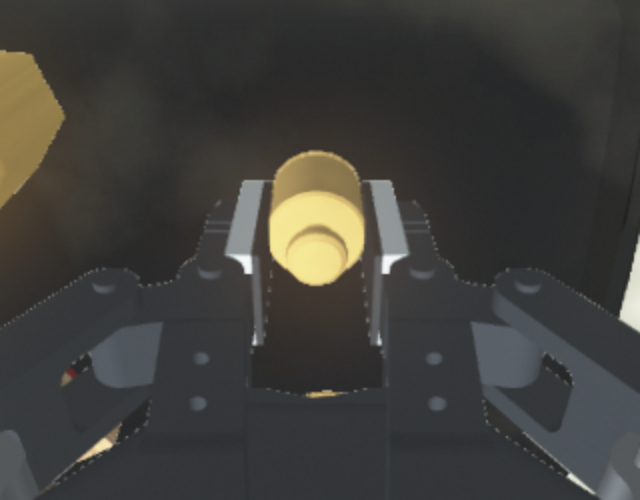

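The picture shows the small weight between the pads, knob top at full-image (278,299). Next: work out its offset from the TCP.

```bash
python3 - <<'E'
from h import *
c=cam("wrist")
print(plane(c,278.5,299,.040), "tip row foot",proj(c,np.array([.555,-.2963,.04])),proj(c,np.array([.555,-.292,.04])))
go((.555,-.2963,.2,0))
E
```

```text
[ 0.55541784 -0.29419245  0.04      ] tip row foot [277.53979669 303.1045791 ] [277.50539332 294.66786754]
t 4.3 tcp [ 0.5549 -0.2965  0.0332] yaw -0.12 w 0.257 q [-0.53  0.39  1.88 -0.    0.88 -0.53] F [-0.3 -0.1  5. ] grip 39.4
(0.555, -0.2963, 0.2, 0) -> [-0.0001, 0.0004, -0.1668] -0.0021
```

Request:
{"method": "play_rows", "body": {"steps": [0,0,-0.03,0,0,0,-0.07,0,0,0,-0.12,0,0.05,0,-0.17,0,0.11,0,-0.2,0,0.17,-0.005,-0.2,0,0.23,-0.01,-0.2,0,0.26,-0.0145,-0.2,0,0.27,-0.0145,-0.2,0,0.27,-0.0145,-0.2,0]}}

```text
time: 5.55
tool_pos: [0.54, -0.0256, 0.2315]
tcp_rot: [2.222, 2.22, -0.001]
wrist_force: [0.3, -0.3, -1.4]
width: 0.258
grip_force: 39.3
```

```bash
python3 - <<'E'
from h import *
import pickle
c=cam("wrist","w3");go();pickle.dump(c,open("w3.pkl","wb"))
for p in [(.5385,.134,.036),(.545,-.108,.036),(.540,.0787,.02),(.5418,.0127,.02),(.5435,-.053,.02)]: print(proj(c,np.array(p)).round(1))
E
```

```text
t 5.6 tcp [ 0.5401 -0.0263  0.2316] yaw -0.11 w 0.255 q [-0.09  0.02  1.91 -0.    1.21 -0.09] F [-0.6 -1.4 -2.6] grip 39.3
[275.8  35.6]
[282.3 267. ]
[277.5  91.1]
[279.3 154.4]
[280.9 214.9]
```

View pics/w3.png

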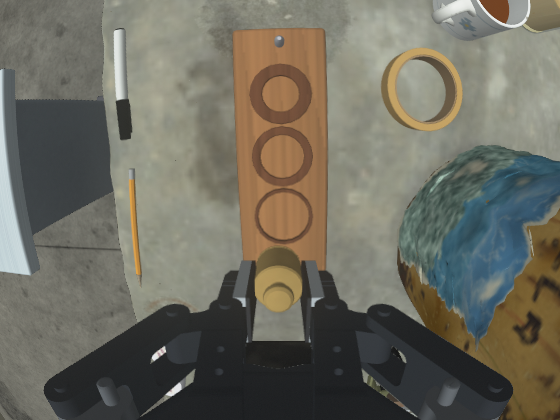

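The tray is clear: pin at (279,41), rings small (281,93), middle (283,155) and large (284,215). The weight is in the jaws.

```bash
python3 - <<'E'
from h import *
import pickle
c=pickle.load(open("w3.pkl","rb"));im=c["pixels"];hsv=cv2.cvtColor(im,cv2.COLOR_BGR2HSV)
m=cv2.inRange(im[...,2],0,130)&cv2.inRange(hsv,(0,60,20),(20,255,255));m[:60]=0;m[246:]=0;m[:,:246]=0;m[:,318:]=0
r=[]
for k in cv2.findContours(m,0,1)[0]:
    if cv2.contourArea(k)<500: continue
    P=np.array([plane(c,*p[0],.02)[:2] for p in k],np.float32)
    (x,y),(a,b),g=cv2.fitEllipse(P*1000);print(round(x,1),round(y,1),round(a,1),round(b,1));r.append((x,y))
g=plane(c,279,40,.036);print("pin",g)
print("knob",plane(c,278.5,297,.2316+.0068))
E
```

```text
546.3 -54.6 62.3 63.0
544.6 10.9 61.9 62.5
542.9 76.4 62.1 62.5
pin [0.54156581 0.12934026 0.036     ]
knob [ 0.54049584 -0.02227508  0.2384    ]
```

Request:
{"method": "play_rows", "body": {"steps": [0.05,0.001,0,0,0.1,0.002,0,0,0.1,0.002,0.04,0,0.1,0.002,0.09,0,0.1,0.002,0.12,0,0.1,0.002,0.15,0,0.1,0.002,0.15,0]}}

```text
time: 6.48
tool_pos: [0.54, 0.0725, 0.0788]
tcp_rot: [-2.223, -2.214, 0.009]
wrist_force: [-0.1, 0.7, -1.3]
width: 0.254
grip_force: 39.4
```

```bash
python3 -c "
from h import *
go((.5419,.074,.044,0))"
```

```text
t 6.47 tcp [0.54   0.0725 0.0788] yaw -0.23 w 0.254 q [ 0.09  0.19  2.03 -0.    0.92  0.09] F [-0.1  0.7 -1.3] grip 39.4
(0.5419, 0.074, 0.044, 0) -> [0.0015, 0.0021, 0.0348] -0.004
```

Request:
{"method": "play_rows", "body": {"steps": [0.0015,0.002,0.012,0,0.0015,0.002,0.024,0,0.0015,0.002,0.03,0,0.0015,0.002,0.0345,0,0.0015,0.002,0.0345,0,0.0015,0.002,0.0345,0]}}

```text
time: 7.22
tool_pos: [0.5445, 0.0759, 0.0476]
tcp_rot: [2.223, 2.219, 0.001]
wrist_force: [-0.2, 0.6, -1.7]
width: 0.258
grip_force: 39.4
```

```bash
python3 -c "
from h import *
go((.5419,.074,.044,0))"
```

```text
t 7.22 tcp [0.5445 0.0759 0.0476] yaw -0.1 w 0.258 q [ 0.09  0.24  2.04 -0.    0.86  0.1 ] F [-0.2  0.6 -1.7] grip 39.4
(0.5419, 0.074, 0.044, 0) -> [-0.0019, -0.0026, 0.0036] -0.0018
```

Request:
{"method": "play_rows", "body": {"steps": [-0.0015,-0.0025,0.002,0,-0.0015,-0.0025,0.004,0,-0.0015,-0.0025,0.004,0,-0.0015,-0.0025,0.004,0]}}

```text
time: 7.72
tool_pos: [0.5418, 0.0743, 0.0433]
tcp_rot: [2.224, 2.219, 0.0]
wrist_force: [0.4, -0.4, 0.1]
width: 0.254
grip_force: 39.4
```

```bash
python3 -c "
from h import *
go((.5419,.074,.044,0))
c=cam('wrist');o=c['pixels'][100:420,120:440];cv2.imwrite('pics/w4.png',cv2.resize(o,None,fx=1.8,fy=1.8))"
```

```text
t 7.72 tcp [0.5418 0.0743 0.0433] yaw -0.12 w 0.254 q [ 0.09  0.24  2.05 -0.    0.85  0.09] F [ 0.4 -0.4  0.1] grip 39.4
(0.5419, 0.074, 0.044, 0) -> [-0.0003, 0.0001, -0.0007] -0.002
```

View pics/w4.png

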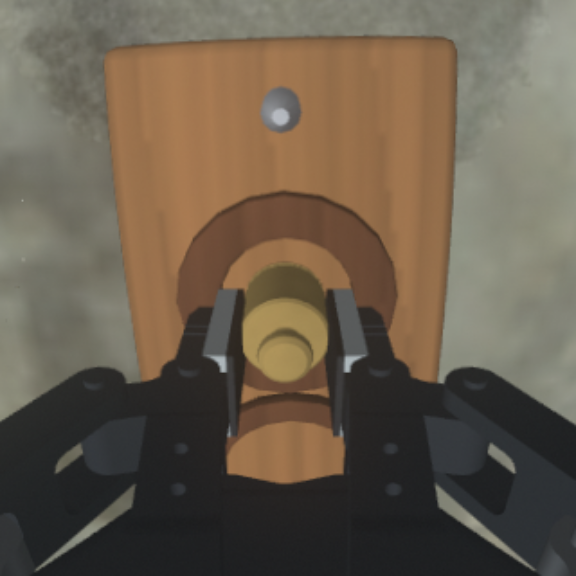

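The small weight sits centred in its ring, with the knob at crop (285,355). Releasing it and going for the middle weight.

Request:
{"method": "play_rows", "body": {"steps": [0,0,0,0,0,0,0,0,0,0,0,0,0,0,-0.03,0,0,0,-0.08,0,0,0,-0.13,0,-0.06,0,-0.16,0,-0.12,0,-0.16,0,-0.18,0,-0.16,0,-0.24,0,-0.16,0], "jaw": 110}}

```text
time: 9.02
tool_pos: [0.5412, -0.1676, 0.2038]
tcp_rot: [2.223, 2.219, 0.001]
wrist_force: [0.3, 0.1, 0.1]
width: 0.567
grip_force: 0.0
```

Request:
{"method": "play_rows", "body": {"steps": [-0.06,0,0,0,-0.12,0.008,0,0,-0.18,0.016,0,0,-0.21,0.016,0.03,0,-0.212,0.016,0.08,0,-0.212,0.016,0.08,0,-0.212,0.016,0.08,0], "jaw": 100}}

```text
time: 9.9
tool_pos: [0.5574, -0.3776, 0.1243]
tcp_rot: [2.223, 2.219, 0.0]
wrist_force: [-0.4, -0.2, 0.9]
width: 0.608
grip_force: 0.0
```

```bash
cat > knob.py <<'E'
from h import *
def knob(zmid,guess,save=None):
    "centroid of yellow blob near guess at body mid height (wrist cam)"
    c=cam("wrist",save);hsv=cv2.cvtColor(c["pixels"],cv2.COLOR_BGR2HSV)
    m=cv2.inRange(hsv,(17,60,60),(34,255,255));n,l,s,ce=cv2.connectedComponentsWithStats(m)
    g=proj(c,np.array([*guess,zmid]))
    ok=[i for i in range(1,n) if s[i,4]>150]
    i=min(ok,key=lambda i:np.linalg.norm(ce[i]-g));print("blob",ce[i].round(1),s[i],"guesspx",g.round(1),"world",plane(c,*ce[i],zmid).round(4))
E
python3 -c "
from knob import *
go((.5586,-.38,.036,0))
knob(.0265,(.5586,-.38),'w5')"
```

```text
t 9.9 tcp [ 0.5574 -0.3776  0.1243] yaw -0.09 w 0.608 q [-0.63  0.36  1.72  0.    1.06 -0.63] F [-0.4 -0.2  0.9] grip 0.0
(0.5586, -0.38, 0.036, 0) -> [-0.0024, 0.0012, 0.0884] -0.0016
blob [278.8 227.6] [ 258  202   44   51 1699] guesspx [279.1 228. ] world [ 0.5584 -0.3797  0.0265]
```

Request:
{"method": "play_rows", "body": {"steps": [-0.002,0.001,0.04,0,-0.002,0.001,0.07,0,-0.002,0.001,0.088,0,-0.002,0.001,0.088,0,-0.002,0.001,0.088,0]}}

```text
time: 10.58
tool_pos: [0.5592, -0.3804, 0.0373]
tcp_rot: [2.221, 2.217, 0.001]
wrist_force: [0.7, -0.5, 0.9]
width: 0.608
grip_force: 0.0
```

Request:
{"method": "play_rows", "body": {"steps": [0,0,0,0,0,0,0,0,0,0,0,0,0,0,0,0], "jaw": 255}}

```text
time: 11.08
tool_pos: [0.5589, -0.3805, 0.0372]
tcp_rot: [2.222, 2.217, 0.001]
wrist_force: [-1.0, -0.2, 5.9]
width: 0.331
grip_force: 39.8
```

```bash
python3 -c "
from knob import *
go((.5443,.0112,.2,0),(.5443,.0112,.057,0))
knob(.0265,(.5586,-.38))"
```

```text
t 11.07 tcp [ 0.5589 -0.3805  0.0372] yaw -0.12 w 0.331 q [-0.63  0.45  1.77  0.    0.92 -0.63] F [-1.  -0.2  5.9] grip 39.8
(0.5443, 0.0112, 0.2, 0) -> [0.3914, -0.015, -0.1635] -0.0021
(0.5443, 0.0112, 0.057, 0) -> [0.3917, -0.0154, -0.0205] -0.0021
blob [277.8 281.6] [ 247  240   63   85 4237] guesspx [276.7 282.8] world [ 0.5592 -0.3794  0.0265]
```

Request:
{"method": "play_rows", "body": {"steps": [0,0,-0.03,0,0,0,-0.07,0,0.01,0,-0.12,0,0.06,0,-0.15,0,0.12,-0.003,-0.15,0,0.18,-0.006,-0.15,0,0.24,-0.009,-0.15,0,0.3,-0.012,-0.15,0,0.35,-0.015,-0.13,0,0.381,-0.015,-0.1,0]}}

```text
time: 12.38
tool_pos: [0.5438, 0.0036, 0.1358]
tcp_rot: [2.221, 2.22, 0.003]
wrist_force: [0.1, 0.1, -1.5]
width: 0.323
grip_force: 39.7
```

Request:
{"method": "play_rows", "body": {"steps": [0.0105,0,0.02,0,0.0105,0,0.05,0,0.0105,0,0.05,0,0.0105,0,0.05,0]}}

```text
time: 12.88
tool_pos: [0.5439, 0.0116, 0.0859]
tcp_rot: [2.224, 2.219, 0.0]
wrist_force: [-0.4, 0.1, -1.3]
width: 0.329
grip_force: 39.8
```

```bash
python3 -c "
from knob import *
go((.5440,.0105,.0478,0))"
```

```text
t 12.88 tcp [0.5439 0.0116 0.0859] yaw -0.13 w 0.329 q [-0.02  0.18  2.03 -0.    0.93 -0.02] F [-0.4  0.1 -1.3] grip 39.8
(0.544, 0.0105, 0.0478, 0) -> [-0.0011, 0.0001, 0.0381] -0.0023
```

Request:
{"method": "play_rows", "body": {"steps": [-0.001,0,0.015,0,-0.001,0,0.028,0,-0.001,0,0.038,0,-0.001,0,0.038,0,-0.001,0,0.038,0]}}

```text
time: 13.5
tool_pos: [0.5434, 0.0108, 0.0468]
tcp_rot: [-2.224, -2.219, 0.001]
wrist_force: [0.1, -0.4, -2.0]
width: 0.326
grip_force: 40.6
```

```bash
python3 -c "
from knob import *
go((.5440,.0105,.0478,0))"
```

```text
t 13.5 tcp [0.5434 0.0108 0.0468] yaw -0.12 w 0.326 q [-0.03  0.23  2.06  0.    0.86 -0.02] F [ 0.1 -0.4 -2. ] grip 40.6
(0.544, 0.0105, 0.0478, 0) -> [-0.0003, 0.0006, -0.001] -0.0021
```

Request:
{"method": "play_rows", "body": {"steps": [0,0,0,0,0,0,0,0,0,0,0,0,0,0,-0.03,0,0,0,-0.08,0,0,0,-0.13,0,-0.06,0,-0.15,0,-0.12,0,-0.15,0,-0.18,0,-0.15,0,-0.24,-0.01,-0.15,0], "jaw": 100}}

```text
time: 14.75
tool_pos: [0.5334, -0.2311, 0.1978]
tcp_rot: [2.222, 2.219, 0.001]
wrist_force: [0.6, -0.9, -1.2]
width: 0.609
grip_force: 0.0
```

Request:
{"method": "play_rows", "body": {"steps": [-0.06,-0.01,0,0,-0.12,-0.02,0,0,-0.18,-0.025,0,0,-0.23,-0.025,0,0,-0.255,-0.025,0.05,0,-0.255,-0.025,0.07,0,-0.255,-0.025,0.07,0,-0.255,-0.025,0.07,0], "jaw": 60}}

```text
time: 15.75
tool_pos: [0.5086, -0.4835, 0.1288]
tcp_rot: [2.221, 2.219, 0.0]
wrist_force: [-0.3, -0.4, -0.2]
width: 0.765
grip_force: 0.0
```

```bash
python3 -c "
from knob import *
go((.5085,-.4845,.05,0))
knob(.034,(.5085,-.4845),'w6')"
```

```text
t 15.75 tcp [ 0.5086 -0.4835  0.1288] yaw -0.05 w 0.765 q [-0.8   0.4   1.65  0.    1.09 -0.79] F [-0.3 -0.4 -0.2] grip 0.0
(0.5085, -0.4845, 0.05, 0) -> [-0.0009, -0.0002, 0.0788] -0.0009
blob [277.8 225.5] [ 248  188   67   71 3070] guesspx [277.2 227.5] world [ 0.5089 -0.483   0.034 ]
```

View pics/w6.png

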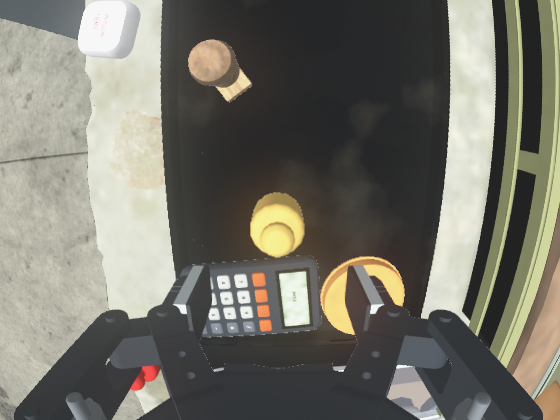

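The large knob weight is at (277,226), between the open jaws; the red one is well away at (145,378).

Request:
{"method": "play_rows", "body": {"steps": [0,0,0.04,0,0,0,0.065,0,0,0,0.08,0,0,0,0.08,0,0,0,0.08,0]}}

```text
time: 16.42
tool_pos: [0.5087, -0.4849, 0.0492]
tcp_rot: [2.221, 2.217, -0.0]
wrist_force: [0.3, -0.0, 0.3]
width: 0.757
grip_force: 0.0
```

Request:
{"method": "play_rows", "body": {"steps": [0,0,0,0,0,0,0,0,0,0,0,0,0,0,0,0], "jaw": 255, "grip_force": 60}}

```text
time: 16.92
tool_pos: [0.5082, -0.485, 0.0492]
tcp_rot: [2.222, 2.218, -0.0]
wrist_force: [-1.1, 0.6, 6.2]
width: 0.415
grip_force: 59.5
```

```bash
python3 -c "
from knob import *
go((.546,-.0535,.2,0))
knob(.034,(.5085,-.4835))"
```

```text
t 16.93 tcp [ 0.5082 -0.485   0.0492] yaw -0.12 w 0.415 q [-0.8   0.48  1.7  -0.    0.96 -0.8 ] F [-1.1  0.6  6.2] grip 59.5
(0.546, -0.0535, 0.2, 0) -> [0.4313, 0.0372, -0.1515] -0.0021
blob [279.1 274.9] [ 240  216   78  138 7100] guesspx [278.  276.6] world [ 0.509  -0.4825  0.034 ]
```

Request:
{"method": "play_rows", "body": {"steps": [0,0,-0.03,0,0,0,-0.07,0,0.01,0,-0.12,0,0.06,0,-0.15,0,0.12,0.008,-0.15,0,0.18,0.016,-0.15,0,0.24,0.024,-0.15,0,0.3,0.032,-0.15,0,0.36,0.037,-0.14,0,0.41,0.037,-0.12,0]}}

```text
time: 18.23
tool_pos: [0.5456, -0.0719, 0.1671]
tcp_rot: [2.222, 2.219, 0.002]
wrist_force: [0.7, 1.0, -5.1]
width: 0.411
grip_force: 61.4
```

Request:
{"method": "play_rows", "body": {"steps": [0.018,0,0.03,0,0.018,0,0.06,0,0.018,0,0.06,0,0.018,0,0.06,0]}}

```text
time: 18.73
tool_pos: [0.5457, -0.0565, 0.1077]
tcp_rot: [2.224, 2.219, 0.0]
wrist_force: [-0.2, -0.4, -3.9]
width: 0.412
grip_force: 61.5
```

```bash
python3 -c "
from knob import *
go((.5453,-.0562,.0598,0))
cam('wrist','w7');cam('scene','s7')"
```

```text
t 18.73 tcp [ 0.5457 -0.0565  0.1077] yaw -0.14 w 0.412 q [-0.15  0.16  2.01 -0.    0.97 -0.15] F [-0.2 -0.4 -3.9] grip 61.5
(0.5453, -0.0562, 0.0598, 0) -> [0.0003, -0.0004, 0.0479] -0.0024
```

View pics/w7.png

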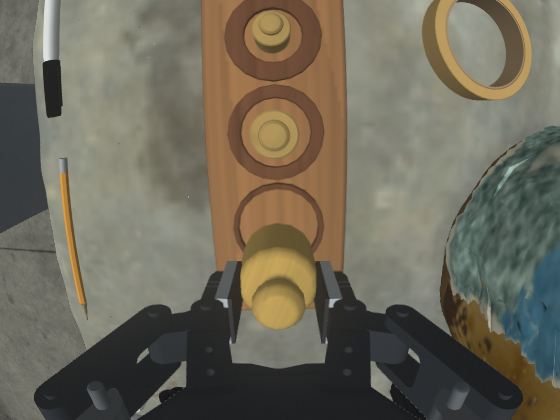

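Small (271,32) and middle (274,133) stand in their rings. The large weight is held upright over its own. Lowering it.

Request:
{"method": "play_rows", "body": {"steps": [0,0,0.018,0,0,0,0.034,0,0,0,0.048,0,0,0,0.048,0,0,0,0.048,0]}}

```text
time: 19.45
tool_pos: [0.5451, -0.0561, 0.0584]
tcp_rot: [-2.223, -2.219, 0.001]
wrist_force: [-0.5, 0.6, -4.6]
width: 0.41
grip_force: 65.2
```

```bash
python3 -c "
from knob import *
go((.5453,-.0562,.0598,0))"
```

```text
t 19.45 tcp [ 0.5451 -0.0561  0.0584] yaw -0.12 w 0.41 q [-0.15  0.22  2.04  0.    0.88 -0.15] F [-0.5  0.6 -4.6] grip 65.2
(0.5453, -0.0562, 0.0598, 0) -> [-0.0001, 0.0002, -0.0014] -0.002
```

Request:
{"method": "play_rows", "body": {"steps": [0,0,0,0,0,0,0,0,0,0,0,0,0,0,-0.03,0,0,0,-0.08,0,0,0,-0.13,0,0,0,-0.17,0,0,0,-0.17,0,0,0,-0.17,0], "jaw": 60}}

```text
time: 20.58
tool_pos: [0.5451, -0.0561, 0.229]
tcp_rot: [-2.224, -2.219, 0.0]
wrist_force: [-0.3, -0.6, -0.6]
width: 0.766
grip_force: 0.0
```

```bash
python3 - <<'E'
from knob import *
go()
cam("wrist","w8")
knob(.032,(.543,.077));knob(.0365,(.5445,.011));knob(.044,(.546,-.054))
E
```

```text
t 20.57 tcp [ 0.5451 -0.0561  0.229 ] yaw -0.11 w 0.766 q [-0.15  0.04  1.9   0.    1.21 -0.15] F [-0.3 -0.6 -0.6] grip 0.0
blob [275.2  63. ] [263  50  25  27 511] guesspx [276.   61.5] world [0.5422 0.0754 0.032 ]
blob [277.4 128.4] [262 113  31  31 745] guesspx [278.2 127.7] world [0.5437 0.0104 0.0365]
blob [278.9 195. ] [ 259  173   41   45 1415] guesspx [280.  194.8] world [ 0.545  -0.0541  0.044 ]
```

View pics/w8.png

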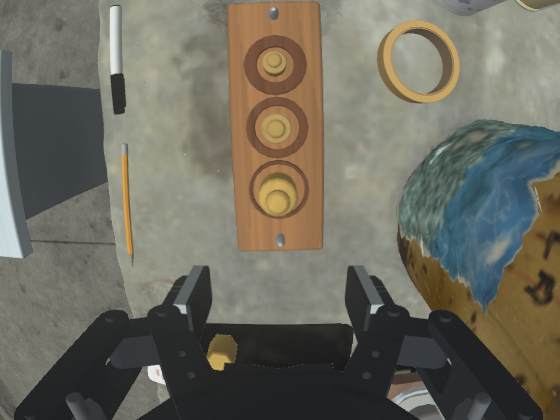

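All three weights stand in their rings, with pins at (273,13) and (280,240). Refining the tray pose from the pins and going to the cover.

```bash
python3 - <<'E'
from h import *
c=cam("wrist");im=c["pixels"];h=cv2.cvtColor(im,cv2.COLOR_BGR2HSV)
P=[]
for (u,v) in [(273.5,13),(280,240)]:
    y0,x0=max(0,int(v)-11),int(u)-11;w=h[y0:int(v)+12,x0:int(u)+12]
    m=cv2.inRange(w,(0,0,0),(180,70,255))|cv2.inRange(w,(85,0,0),(140,255,255))
    n,l,s,ce=cv2.connectedComponentsWithStats(m);i=min(range(1,n),key=lambda i:np.linalg.norm(ce[i]-11)-s[i,4]*.05)
    q=ce[i]+[x0,y0];P.append(plane(c,*q,.026));print(q,s[i],P[-1])
P=np.array(P);d=P[0]-P[1];print(np.linalg.norm(d),P.mean(0),np.degrees(np.arctan2(-d[0],d[1])))
go((.45,.21,.27,-78))
E
```

```text
[274.63207547  12.53773585] [  8   5  10  13 106] [0.54129864 0.13057937 0.026     ]
[281.07920792 240.34653465] [  8   5   9  14 101] [ 0.54734383 -0.10890095  0.026     ]
0.23955661096947412 [0.54432124 0.01083921 0.026     ] 1.4460064263445613
t 20.82 tcp [ 0.5446 -0.056   0.2275] yaw -0.11 w 0.771 q [-0.15  0.04  1.9   0.    1.21 -0.15] F [-0.4  0.1 -0.5] grip 0.0
(0.45, 0.21, 0.27, -78) -> [0.2659, -0.0952, -0.042] 1.3594
```

Request:
{"method": "play_rows", "body": {"steps": [0.03,-0.01,-0.042,0.15,0.07,-0.03,-0.042,0.32,0.11,-0.04,-0.042,0.5,0.16,-0.06,-0.042,0.68,0.2,-0.07,-0.042,0.85,0.24,-0.085,-0.042,1.03,0.266,-0.095,-0.042,1.2,0.266,-0.095,-0.042,1.36,0.266,-0.095,-0.042,1.36,0.266,-0.095,-0.042,1.36], "jaw": 0}}

```text
time: 22.08
tool_pos: [0.4509, 0.2097, 0.2708]
tcp_rot: [3.124, 0.331, -0.001]
wrist_force: [0.7, -0.3, -0.2]
width: 1.0
grip_force: 0.0
```

```bash
python3 - <<'E'
from h import *
import pickle
c=cam("wrist","w9");pickle.dump(c,open("w9.pkl","wb"))
go((.497,.2715,.25,-78))
E
```

```text
t 22.12 tcp [0.451  0.2096 0.2709] yaw -77.95 w 1.001 q [ 0.39 -0.09  1.95 -0.    1.29  1.75] F [-0.2 -0.5  0.6] grip 0.0
(0.497, 0.2715, 0.25, -78) -> [0.0579, -0.0509, 0.0209] 0.0008
```

View pics/w9.png

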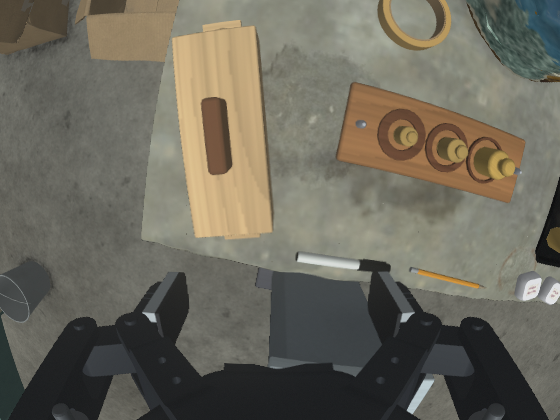

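The cover is clear at (222,130), bar at (217,135), with no obstruction around it. Measuring the bar.

```bash
cat > bar.py <<'E'
from h import *
def bar(c,box,z=.113,thr=(75,75,125)):
    u0,u1,v0,v1=box;m=cv2.inRange(c["pixels"],(0,0,20),thr);k=np.zeros_like(m);k[v0:v1,u0:u1]=m[v0:v1,u0:u1]
    ct=max(cv2.findContours(k,0,1)[0],key=cv2.contourArea)
    P=np.array([plane(c,*p[0],z)[:2]*1000 for p in ct],np.float32);print(cv2.boundingRect(ct),cv2.minAreaRect(P))
def box(c,win,z=.073):
    u0,u1,v0,v1=win;h=cv2.cvtColor(c["pixels"],cv2.COLOR_BGR2HSV);m=cv2.inRange(h,(10,70,150),(28,190,255));k=np.zeros_like(m);k[v0:v1,u0:u1]=m[v0:v1,u0:u1]
    k=cv2.morphologyEx(k,cv2.MORPH_OPEN,np.ones((9,9),np.uint8))
    ct=max(cv2.findContours(k,0,1)[0],key=cv2.contourArea)
    P=np.array([plane(c,*p[0],z)[:2]*1000 for p in ct],np.float32);print("box",cv2.boundingRect(ct),cv2.minAreaRect(P))
E
python3 - <<'E'
from bar import *
import pickle
c=pickle.load(open("w9.pkl","rb"))
print(c["pixels"][135,[205,214,222,228,235]])
bar(c,(190,240,85,185));box(c,(165,280,15,245))
E
```

```text
[[ 62  82 110]
 [ 64  86 117]
 [ 55  73  95]
 [ 48  62  75]
 [128 173 202]]
(214, 97, 18, 75) ((503.32061767578125, 268.793212890625), (66.64169311523438, 9.10570240020752), 19.971755981445312)
box (172, 21, 100, 218) ((500.8348388671875, 279.45208740234375), (226.63003540039062, 85.07434844970703), 16.512527465820312)
```

Request:
{"method": "play_rows", "body": {"steps": [0.03,-0.026,0.02,-0.03,0.058,-0.051,0.02,-0.03,0.058,-0.051,0.02,-0.03,0.058,-0.051,0.02,-0.03,0.058,-0.051,0.02,-0.03]}}

```text
time: 22.75
tool_pos: [0.4968, 0.2711, 0.2514]
tcp_rot: [3.119, 0.374, -0.0]
wrist_force: [-0.3, 0.5, -0.1]
width: 0.996
grip_force: 0.0
```

```bash
python3 - <<'E'
from bar import *
import pickle
c=cam("wrist","w10");pickle.dump(c,open("w10.pkl","wb"))
go((.497,.2715,.25,-78))
bar(c,(230,330,110,290),thr=(85,100,135))
E
```

```text
t 22.8 tcp [0.4969 0.2711 0.2515] yaw -76.35 w 1.0 q [ 0.46  0.06  1.84 -0.    1.25  1.79] F [ 0.3  0.2 -0.5] grip 0.0
(0.497, 0.2715, 0.25, -78) -> [0.0002, -0.0003, 0.0015] 0.0289
(258, 159, 25, 83) ((502.0033264160156, 279.6451110839844), (72.10844421386719, 17.4251651763916), 16.63402557373047)
```

View pics/w10.png

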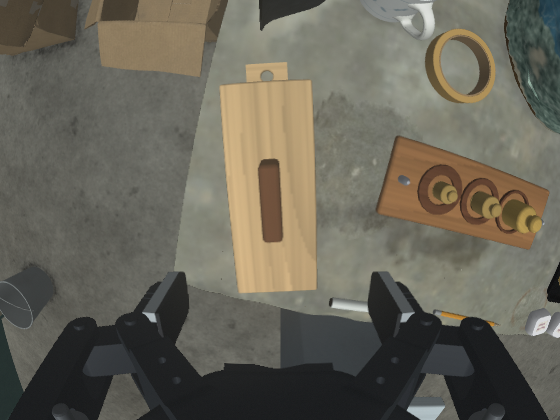

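The cover is seen from above: bar (258–283, 159–242), far ear hole (266,75). The bar centre comes out at (0.502, 0.280), at 16.6°.

```bash
python3 - <<'E'
from bar import *
import pickle
c=pickle.load(open("w10.pkl","rb"));print(plane(c,266.5,75,.006)*1000, 502+121*np.cos(np.radians(16.6)),279.6+121*np.sin(np.radians(16.6)))
go((.502,.2796,.15,-73.4))
E
```

```text
[616.0536175  313.66168446   6.        ] 617.9570315102811 314.16829245600184
t 22.8 tcp [0.4969 0.2711 0.2515] yaw -76.35 w 1.0 q [ 0.46  0.06  1.84 -0.    1.25  1.79] F [ 0.3  0.2 -0.5] grip 0.0
(0.502, 0.2796, 0.15, -73.4) -> [0.007, -0.007, 0.1015] -0.0514
```

Request:
{"method": "play_rows", "body": {"steps": [0.007,-0.007,0.02,-0.05,0.007,-0.007,0.06,-0.05,0.007,-0.007,0.1,-0.05,0.007,-0.007,0.1,-0.05,0.007,-0.007,0.1,-0.05], "jaw": 90}}

```text
time: 23.42
tool_pos: [0.5031, 0.2805, 0.1529]
tcp_rot: [-3.108, -0.452, -0.003]
wrist_force: [-0.2, 0.3, 0.8]
width: 0.648
grip_force: 0.0
```

```bash
python3 - <<'E'
from bar import *
c=cam("wrist")
bar(c,(220,340,130,330),thr=(85,100,135))
go((.502,.2796,.096,-73.4))
E
```

```text
(264, 192, 32, 122) ((503.6600646972656, 280.3221740722656), (74.99174499511719, 17.486461639404297), 16.478721618652344)
t 23.48 tcp [0.5037 0.2809 0.1537] yaw -73.46 w 0.646 q [ 0.47  0.16  1.92 -0.    1.07  1.75] F [0.6 0.1 0.7] grip 0.0
(0.502, 0.2796, 0.096, -73.4) -> [-0.0022, 0.0008, 0.0577] -0.0011
```

Request:
{"method": "play_rows", "body": {"steps": [-0.001,0.0005,0.025,0,-0.001,0.0005,0.045,0,-0.001,0.0005,0.057,0,-0.001,0.0005,0.057,0,-0.001,0.0005,0.057,0]}}

```text
time: 24.1
tool_pos: [0.502, 0.2799, 0.0949]
tcp_rot: [-3.109, -0.452, -0.001]
wrist_force: [0.4, -0.2, 0.5]
width: 0.647
grip_force: 0.0
```

Request:
{"method": "play_rows", "body": {"steps": [0,0,0,0,0,0,0,0,0,0,0,0,0,0,0,0], "jaw": 255, "grip_force": 60}}

```text
time: 24.6
tool_pos: [0.502, 0.2797, 0.0949]
tcp_rot: [-3.109, -0.452, -0.002]
wrist_force: [0.4, -1.2, 3.5]
width: 0.203
grip_force: 59.3
```

```bash
python3 - <<'E'
from bar import *
c=cam("wrist","w11")
bar(c,(200,340,180,400),thr=(85,100,135))
go((.502,.2796,.25,-73.4))
E
```

```text
(200, 217, 140, 183) ((495.6453552246094, 283.7647399902344), (94.57803344726562, 68.95638275146484), 17.361461639404297)
t 24.65 tcp [0.502  0.2797 0.0949] yaw -73.45 w 0.2 q [ 0.47  0.22  1.96 -0.    0.96  1.75] F [ 0.8 -2.   3.8] grip 59.4
(0.502, 0.2796, 0.25, -73.4) -> [0.0002, 0.0001, -0.1551] -0.0009
```

Request:
{"method": "play_rows", "body": {"steps": [0,0,-0.01,0,0,0,-0.03,0,0,0,-0.06,0,0,0,-0.1,0,0,0,-0.14,0,0,0,-0.16,0,0,0,-0.16,0,0,0,-0.16,0]}}

```text
time: 25.65
tool_pos: [0.5005, 0.2791, 0.2524]
tcp_rot: [3.108, 0.452, -0.005]
wrist_force: [0.3, -0.3, -4.2]
width: 0.204
grip_force: 58.8
```

```bash
python3 - <<'E'
from bar import *
go((.47,.15,.26,-36),(.54,.012,.25,1.45))
E
```

```text
t 25.65 tcp [0.5005 0.2791 0.2524] yaw -73.45 w 0.204 q [ 0.47  0.07  1.82 -0.    1.25  1.75] F [ 0.3 -0.3 -4.2] grip 58.8
(0.47, 0.15, 0.26, -36) -> [-0.066, 0.1151, -0.0074] -0.6537
(0.54, 0.012, 0.25, 1.45) -> [-0.0382, 0.2673, 0.0026] -1.3073
```

Request:
{"method": "play_rows", "body": {"steps": [-0.02,0.03,-0.005,-0.15,-0.04,0.06,-0.005,-0.32,-0.055,0.09,-0.005,-0.5,-0.066,0.115,-0.005,-0.65,-0.064,0.145,-0.005,-0.8,-0.058,0.18,-0.004,-0.97,-0.05,0.22,-0.002,-1.14,-0.038,0.25,0,-1.28,-0.038,0.267,0.002,-1.307,-0.038,0.267,0.002,-1.307]}}

```text
time: 26.9
tool_pos: [0.54, 0.0119, 0.2494]
tcp_rot: [-2.194, -2.244, 0.005]
wrist_force: [0.3, 0.6, -2.8]
width: 0.2
grip_force: 59.4
```

Request:
{"method": "play_rows", "body": {"steps": [0,0,0,0,0,0,0.03,0,0,0,0.06,0,0,0,0.06,0,0,0,0.06,0]}}

```text
time: 27.52
tool_pos: [0.5415, 0.0134, 0.1932]
tcp_rot: [2.192, 2.249, 0.001]
wrist_force: [0.8, -0.0, -1.3]
width: 0.202
grip_force: 59.4
```

```bash
python3 - <<'E'
from bar import *
import pickle
c=cam("wrist","w12");pickle.dump(c,open("w12.pkl","wb"))
go((.5443,.0108,.19,1.45))
s=bot.read_state();z=s["tool_pos"][2]-.095
print(proj(c,np.array([.5413,.1318,.036])),proj(c,np.array([.5413,.1318,z+.008])))
o=np.full((600,800,3),0,np.uint8);k=cv2.resize(c["pixels"],(400,300));o[300:,:400]=k
o[:600-0,400:800]=cv2.resize(c["pixels"][0:300,180:380],(400,600))
cv2.imwrite("pics/w12c.png",o)
E
```

```text
t 27.57 tcp [0.5421 0.0133 0.1939] yaw 1.46 w 0.202 q [-0.02  0.05  1.95  0.    1.14 -0.05] F [-0.1 -0.5 -2. ] grip 59.4
(0.5443, 0.0108, 0.19, 1.45) -> [-0.0026, 0.0022, 0.0039] 0.0002
[280.55139837  70.23591704] [281.59583786  54.70929549]
```

View pics/w12c.png

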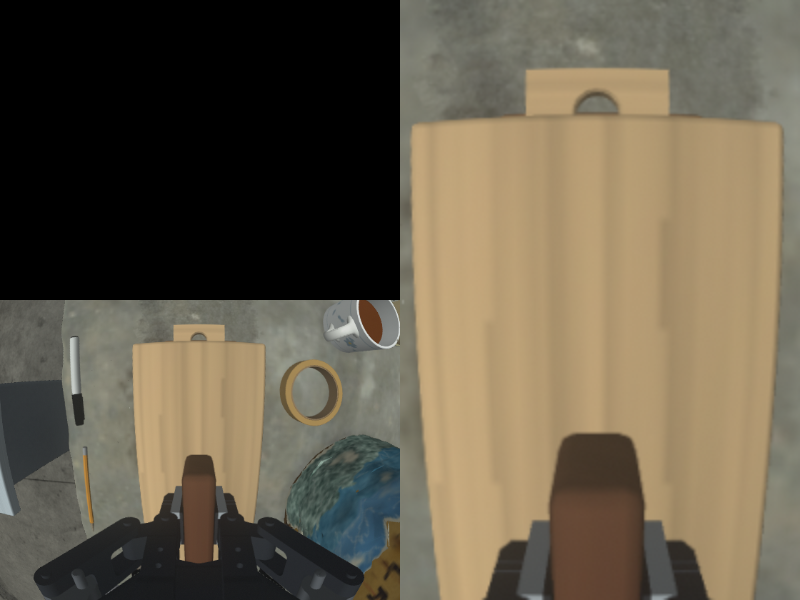

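The crop shows the cover held level, with the ear's far edge at full-image row 34.5, the hole's far edge at row 45.5 and column 278.5. Computing the cover centre from these.

```bash
python3 - <<'E'
from bar import *
import pickle
c=pickle.load(open("w12.pkl","rb"));b=.1939-.0949
a=np.radians(1.45);u=np.array([-np.sin(a),np.cos(a)]);C=np.array([.5421,.0133])
for n,px,z,l in [("ear",(278.5,34.5),b+.008,.136),("hole",(278.5,45.5),b+.008,.128),("bar",(278.5,243.5),b+.113,.035),("box",(278.5,57.5),b+.073,.108)]:
    P=plane(c,*px,z)[:2];print(n,P.round(4),"centre est",(P-l*u).round(4),"offset from tcp",((P-l*u)-C).round(4))
E
```

```text
ear [0.539  0.1456] centre est [0.5424 0.0097] offset from tcp [ 0.0003 -0.0036]
hole [0.5392 0.138 ] centre est [0.5424 0.01  ] offset from tcp [ 0.0003 -0.0033]
bar [0.5411 0.0463] centre est [0.542  0.0113] offset from tcp [-0.0001 -0.002 ]
box [0.5395 0.1176] centre est [0.5422 0.0097] offset from tcp [ 0.0001 -0.0036]
```

Request:
{"method": "play_rows", "body": {"steps": [0.001,0.002,0,0,0.001,0.002,0.015,0,0.001,0.002,0.03,0,0.001,0.002,0.045,0,0.001,0.002,0.055,0,0.001,0.002,0.055,0,0.001,0.002,0.055,0]}}

```text
time: 28.45
tool_pos: [0.5435, 0.0139, 0.1376]
tcp_rot: [2.193, 2.249, 0.001]
wrist_force: [-0.8, -0.3, -2.7]
width: 0.203
grip_force: 59.4
```

```bash
python3 - <<'E'
from bar import *
import pickle
go((.5443,.0140,.135,1.45))
c=cam("wrist");pickle.dump(c,open("w13.pkl","wb"))
a=np.radians(1.45);u=np.array([-np.sin(a),np.cos(a)]);C=bot.read_state()["tool_pos"];b=C[2]-.0949
print("expected hole centre/ear edge px",proj(c,np.array([*(C[:2]+.121*u),b+.008])),"pin",proj(c,np.array([.5413,.1318,.036])))
cv2.imwrite("pics/w13c.png",cv2.resize(c["pixels"][20:120,215:345],None,fx=6,fy=6))
E
```

```text
t 28.45 tcp [0.5435 0.0139 0.1376] yaw 1.43 w 0.203 q [-0.02  0.11  2.   -0.    1.03 -0.05] F [-0.8 -0.3 -2.7] grip 59.4
(0.5443, 0.014, 0.135, 1.45) -> [0.0001, 0.0008, 0.0026] -0.0003
expected hole centre/ear edge px [277.47849262  50.83024144] pin [278.33529788  59.35405068]
```

View pics/w13c.png

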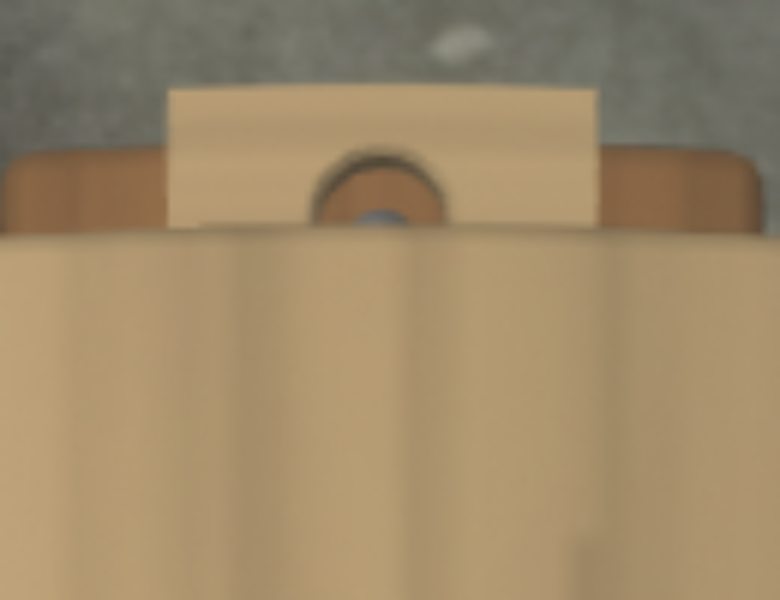

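The pin tip shows through the hole, centred sideways (crop 380 for both). Its far edge is at full-image row 55.2 and the hole's far edge is at row 45.3.

```bash
python3 - <<'E'
from bar import *
import pickle
c=pickle.load(open("w13.pkl","rb"));b=.1376-.0949
h=plane(c,278.3,45.3,b+.008);print("hole centre y",h[1]-.007,h)
print("ear edge y->hole",plane(c,278.3,20+87/6,b+.008)[1]-.015)
for z,r in [(.036,.0025),(.031,.004),(.028,.005)]: print("pin y",plane(c,278.3,55.2,z)[1]-r)
print("tray edge",plane(c,278.3,20+149/6,.014)[1]-.139, "centre")
E
```

```text
hole centre y 0.13171501202853766 [0.54107518 0.13871501 0.0507    ]
ear edge y->hole 0.13120829370602738
pin y 0.13230987756876023
pin y 0.13178431177859237
pin y 0.13136897230449165
tray edge 0.00841072248268801 centre
```

Aligned within about 1 mm. Lowering it onto the pins.

Request:
{"method": "play_rows", "body": {"steps": [0,0,0.005,0,0,0,0.01,0,0,0,0.015,0,0,0,0.02,0,0,0,0.02,0]}}

```text
time: 29.12
tool_pos: [0.5425, 0.0139, 0.1165]
tcp_rot: [-2.193, -2.248, 0.002]
wrist_force: [0.6, 0.6, -2.7]
width: 0.205
grip_force: 59.5
```

```bash
python3 -c "
from h import *
go((.5438,.0140,.1094,1.45))"
```

```text
t 29.12 tcp [0.5425 0.0139 0.1165] yaw 1.43 w 0.205 q [-0.02  0.14  2.01 -0.    0.99 -0.05] F [ 0.6  0.6 -2.7] grip 59.5
(0.5438, 0.014, 0.1094, 1.45) -> [0.0001, 0.0013, 0.0071] -0.0003
```

No contact force, and the pins are through the ears. Lowering the last 7 mm.

Request:
{"method": "play_rows", "body": {"steps": [0,0.0005,0.003,0,0,0.0005,0.006,0,0,0.0005,0.0075,0,0,0.0005,0.0075,0]}}

```text
time: 29.62
tool_pos: [0.5435, 0.0139, 0.1096]
tcp_rot: [-2.193, -2.249, 0.0]
wrist_force: [-0.5, 0.4, -4.0]
width: 0.205
grip_force: 59.5
```

Request:
{"method": "play_rows", "body": {"steps": [0,0,0,0,0,0,0,0,0,0,0,0,0,0,-0.02,0,0,0,-0.06,0,0,0,-0.12,0,0,0,-0.17,0,0,0,-0.17,0,0,0,-0.17,0], "jaw": 100}}

```text
time: 30.75
tool_pos: [0.5434, 0.0139, 0.2796]
tcp_rot: [2.193, 2.249, 0.0]
wrist_force: [-1.1, -0.3, -0.7]
width: 0.608
grip_force: 0.0
```

```bash
python3 - <<'E'
from bar import *
import pickle
go();c=cam("wrist","w14");pickle.dump(c,open("w14.pkl","wb"))
bar(c,(230,330,140,330),z=.127,thr=(85,100,135))
h=cv2.cvtColor(c["pixels"],cv2.COLOR_BGR2HSV)
b=plane(c,278,60,.022);p=proj(c,np.array([.5413,.1318,.036]));print("pin px",p)
x,y=map(int,p.round());print("sat on column\n",h[y-14:y+14:2,x,:].tolist())
E
```

```text
t 30.75 tcp [0.5434 0.0139 0.2796] yaw 1.43 w 0.608 q [-0.02 -0.    1.85 -0.    1.3  -0.05] F [-1.1 -0.3 -0.7] grip 0.0
(269, 164, 19, 79) ((543.8518676757812, 14.588464736938477), (16.558483123779297, 72.10364532470703), 1.3751081228256226)
pin px [278.21144074  81.61257408]
sat on column
 [[30, 27, 130], [14, 107, 134], [18, 92, 205], [18, 93, 198], [18, 93, 192], [17, 65, 117], [108, 9, 149], [109, 11, 186], [105, 4, 117], [20, 8, 96], [14, 101, 136], [19, 90, 178], [18, 92, 203], [18, 92, 203]]
```

```bash
python3 -c "
from workcell import bot
print(bot.finish_job())"
```

```text
the job is handed in; nothing more can be done
None
```

The job is handed in, with no verdict shown: all three knob weights are in their own rings, and the cover is lowered over both pins and released. I saw only the +y pin through its ear; the other pin and the flatness are inferred from position, angle and final height.

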